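Key a belt pulley to its shaft with a gib-head taper key

TASK

Fasten the belt pulley to its shaft: take the gib-head taper key from the wooden block, start it point down in the keyway between hub and shaft until it stops, and let go. Then tap it down with the brass drift, slowly and lightly, until it has gone solid and is wedged tight, but do not overdrive it. Stand the drift back in its own hole and leave the other things on the bench alone.

Things in the scene. Friction and masses are not known exactly. Their poses are not given: they have to be found in the camera images.
- pulley: Cast-iron belt pulley (rim 153 mm across, 5 spokes, hub 72 mm across, 70 mm long) round a 40 mm shaft clamped upright in a fixed low machine vice; it cannot turn, but has up to 1 mm of play along x. Origin: hub's underside at the shaft axis, z up; +x points from the axis to the keyway. The hub's flat top is 70 mm up, flush with the shaft's end, 12 mm above the rim.
- keyway_mouth (a point): Middle of the keyway's mouth in the hub's top, about 20 mm from the shaft axis; axes as the pulley's. The slot runs down through the hub, 14 mm wide (y). In x it is bounded by the hub's sloping face, 5 mm to +x of here, and the shaft's upright keyseat, 4 to 6 mm to -x (it varies), and narrows downwards by 1 mm in 20 mm, the key's own taper.
- key: Steel taper key, 0.1 kg, upright in the block. Origin: end of its point, z up. Shank 85 mm long, 12 mm wide (y), 8 mm thick (x) at the point: flat face at x = -4 mm, the other slopes outwards to +x by 1 mm in 20. The last 3 mm are slimmer (7 x 9 mm). Head: top 14 mm, x -4 to +13 mm. In the keyway key x lies along pulley x: flat face to the shaft, head pointing outwards.
- key_head (a point): Where to strike: top of the key's head, 99 mm above the key's origin, 2.5 mm to its +x. The key slides in freely 20 to 60 mm deep, then stops at a push of 4 N. Driven on with about 8 N it creeps 3 to 18 mm deeper, shifting the hub across its play, and then goes solid, 40 to 66 mm deep: 22 N then moves it hardly 2 mm more, and it stays.
- drift: Round brass bar, 22 mm thick, 125 mm long, 0.4 kg, upright in the block's widest hole, 75 mm of it showing. Origin: centre of its lower end, z up; that end strikes the key. Once the key is solid, taps that reach 20 to 25 N at 20 to 40 mm/s leave it tight (over 36 N between key and hub); pushes over 35 N, or taps as fast as 80 mm/s, overdrive it (over 80 N) and crack the hub.
- block: Fixed wooden block 190 (x) by 75 (y) by 62 (z) mm. Origin: centre of its underside. Holes 50 mm deep: the key's slot 60 mm to -x of the middle (the key's axes along the block's), a punch hole at the middle, 14 mm to +y, and the drift's hole 60 mm to +x.
- drift_hole (a point): Centre of the mouth of the drift's hole in the block's top; the hole is 27 mm square, 50 mm deep.
- punch: Bystander: thin dark steel punch, 11 mm thick, 117 mm long, upright in the block between key and drift. Origin: its lower end.
- hammer: Bystander: hammer lying on the bench to the right of the work, 280 mm long.
- oil_can: Bystander: closed copper can, 60 mm across, 100 mm high, standing on the bench to the left of the work.
- tin: Bystander: open steel tin, 72 mm across, 55 mm high, standing on the bench to the left of the work.

How it is judged:
On the way, in this order (a step that is already met when the one before it is completed fails the run):
1. the key stands started in the keyway, at least 15 mm deep, and the fingers have let go of it (z of key in the frame of keyway_mouth below -0.015 m and horizontal distance between key and keyway_mouth below 0.005 m and contact force between the fingers and key below 0.1 N), for 0.1 s.
2. the drift, pressing on the key, has driven it tight: key and hub press on one another with more than 36 N (contact force between drift and key above 2 N and contact force between key and pulley above 36 N), for 0.02 s.
At the end, for the whole second after the job is handed in: The key stands upright in the keyway (within 5 mm of its mouth's middle, at least 30 mm deep), wedged so that key and hub press on one another with more than 34 N by themselves; the brass drift stands at rest in its own hole, at least 40 mm deep; the robot touches nothing (contact force between key and pulley above 34 N and z of key in the frame of keyway_mouth below -0.03 m and horizontal distance between key and keyway_mouth below 0.005 m and angle between key's own z axis and vertical below 0.06 rad and horizontal distance between drift and drift_hole below 0.012 m and z of drift in the frame of drift_hole below -0.04 m and angle between drift's own z axis and vertical below 0.15 rad and linear speed of drift below 0.02 m/s).
It fails at once if the key is overdriven (the hub would crack): key and hub press on one another with more than 80 N (contact force between key and pulley above 80 N).
It fails at once if the key is driven with the fingers: they touch it while key and hub press on one another with more than 45 N (contact force between the fingers and key above 0.5 N and contact force between key and pulley above 45 N).
It fails at once if punch, hammer, oil can or tin is moved by more than 20 mm (distance of any of punch, hammer, oil_can, tin from where it was at the start of the episode above 0.02 m).
It also fails if it takes over 54 s, if anything falls off the work surface, if the arm or the gripper's body presses on something with over 40 N, if the wrist force passes 120 N, or if a joint passes its speed limit or range.

ROBOT

A 7-joint arm with a two-finger parallel gripper is mounted at the origin on the work surface. World frame = base frame: x ahead of the robot, y to its left, z up, the work surface at z = 0. Lengths are in m, angles in rad, forces in N, time in s.
With the tool pointing down it reaches from about 0.35 to 0.9 m from the base axis. Payload 19.9 kg.
Tool frame: the origin (TCP) lies between the finger pads; the fingertips stand 14 mm ahead of it and the grasp point (between the pads) lies 5 mm behind it (env.tcp_to_tips is the distance from the TCP to the fingertips, in m); z points along the fingers, y is the line along which they close (so a half turn about z gives the same grasp; the last joint's range is limited). The gripper opens to 85 mm and grips with 20 to 120 N. Pads are 22 mm wide; open, the fingers measure 114 mm over their backs; the gripper's body (76 mm by 85 mm) begins 54 mm behind the grasp point. The pads swing forward as they close: fully open they stand 13 mm farther back than shut.
Start: joints at [1.214, 0.417, -0.01, 1.614, 0.005, 1.111, -0.053], TCP at [0.194, -0.594, 0.245] pointing down, gripper open.
Joint ranges: [-2.81, 2.81], [-0.39, 2.02], [-1.27, 1.25], [0.06, 2.57], [-1.19, 4.33], [0.19, 2], [-2.82, 2.82]. Speed limits (rad/s): [1.89, 1.89, 2.39, 2.39, 3.01, 3.01, 3.01].

INTERFACE

Orientations are given as [roll, pitch, yaw] about the fixed x, y, z axes, in that order (R = Rz(yaw) Ry(pitch) Rx(roll)).
In Python, from plant import env gives the robot as it stands.
- The arm moves only by the shell command python3 -m crank 'ROWS' [FORCE]. ROWS is JSON, a list of rows, each a list of 3 entries, a list of its own where there are three numbers: the finger opening in mm, from 0 to 85.4, then the shift along the tool's x, y, z in mm, then the turn about the tool's z in degrees. A call has 1 to 10 rows; each row shifts and turns the commanded pose from where the row before left it, along the tool's axes as they then stand; what a row does not reach is not made up. A row lasts 1/12 s, in which the tool goes at most 41.7 mm and 7.16 degrees, less where a joint would pass 70% of its speed; a pose out of reach is approached as far as the arm can. A call with a gripper value outside its range is refused whole. The fingers move at their own pace and stop on an object; FORCE is the grip in N (left out, the last holds). Time passes only in rows, so rows that do not move let the fingers close. It gives the time, the measured TCP pose, the force, the opening and the grip force at its end, in the units of the state.
- env.observe(): the state, without advancing time (a new reading comes with each control period).
- env.camera(name): name is "scene" or "top" or "wrist"; returns the picture (420x560x3 uint8, red, green, blue); there is no depth.
- env.get_calibration(name): a dict with "fx", "fy", "cx", "cy" (pixels), "pose" (4x4, takes a point from camera to world coordinates); the wrist camera has in their place "tool_from_camera" (4x4, takes a point from camera to tool coordinates, whose origin is the TCP and whose axes are the flange's). Camera axes: x right, y up, looking along -z (the intrinsics and any distortion apply to the point x, -y, -z); pixel columns grow to the right and rows downward; lengths in m; the calibration is good to about 2 mm. The wrist camera is an equidistant fisheye: a pixel r from the principal point sees the ray r / f radians off the axis. A picture is of the moment at which its call begins: read the wrist's pose just before it. get_calibration takes no time and is no camera call.
- env.sign_off(): hands the job in; it is judged then, once.
Trained networks look in the newest picture that a camera, given by its name, has taken for a name from the list of things; names that differ only in an ending like _2 or _b are one class to them, and where a whole thing is asked for, a point or a joint stands for the part that bears it (a point fixed in the world has none). Each returns a list of dicts, best first, with "confidence" (0 to 1); they miss things now and then, are a little off and sometimes report something else, mostly with a low value. They report only what shows in the picture. A call takes as long as a camera call.
- env.spot_in(label, camera): "uv" ([column, row] in pixels, amid what is visible of it).
- env.landmark_of(label, camera): "uv" ([column, row] in pixels: a listed point, or the origin of a listed thing).
The state is a dict: "time_s": time; "q": joint angles; "qd": joint speeds; "joint_efforts": joint torques, N m; "eef_pos": TCP position; "eef_rot": TCP orientation; "force": force on the tool from outside, world axes, zero at the start; "moment": the same for the moment, N m; "gripper_width": opening from 0.0 (shut) to 1.0 (fully open); "grasp_force": force on a finger pad.
Only numpy, scipy, OpenCV 4.12 (cv2) and the standard library are available. Lean on these libraries where they do the work, as an engineer would, in place of code of your own. Each camera call takes 0.05 s, during which the arm holds its last target. There are 200 camera calls.

## Working session

There is one attempt and no reset: what is moved stays moved. The work goes in short steps, Python scripts to look and compute and a shell command to move; the robot and the scene stay as the last step left them, time stands still between calls to the robot, and variables do not carry over. Pictures are saved under pics/ and viewed, at most 13 in all, crops included, and the job is handed in when it is done.

```bash
ls; mkdir -p pics
cat > h.py <<'E'
import numpy as np, cv2
from plant import env
from scipy.spatial.transform import Rotation as R
def snap(n,f=None):
    o=env.observe(); im=env.camera(n)
    if f: cv2.imwrite('pics/'+f,im[:,:,::-1])
    return o,im
def ray(n,uv,o=None):
    c=env.get_calibration(n); x=(uv[0]-c['cx'])/c['fx']; y=(uv[1]-c['cy'])/c['fy']
    if n=='wrist':
        r=np.hypot(x,y); s=np.sin(r)/max(r,1e-9); d=np.array([x*s,-y*s,-np.cos(r)])
        T=np.eye(4); T[:3,:3]=R.from_euler('xyz',o['eef_rot']).as_matrix(); T[:3,3]=o['eef_pos']
        P=T@np.array(c['tool_from_camera'])
    else:
        if c.get('dist') is not None: print('dist',c)
        d=np.array([x,-y,-1.]); P=np.array(c['pose'])
    d=P[:3,:3]@d; return P[:3,3],d/np.linalg.norm(d)
def tri(rs):
    A=0;b=0
    for p,d in rs:
        M=np.eye(3)-np.outer(d,d); A=A+M; b=b+M@p
    X=np.linalg.solve(A,b); return X,[1000*np.linalg.norm((np.eye(3)-np.outer(d,d))@(X-p)) for p,d in rs]
def atz(r,z): p,d=r; return p+d*(z-p[2])/d[2]
E
python3 - <<'E'
from h import *
np.set_printoptions(precision=4,suppress=True)
a,_=snap('scene','s0.png'); snap('top','t0.png'); o,_=snap('wrist','w0.png')
print(a)
for n in ('scene','top','wrist'): print({k:(np.round(v,3).tolist()) if not isinstance(v,str) else v for k,v in env.get_calibration(n).items()})
for l in ['pulley','keyway_mouth','key','key_head','drift','drift_hole','block','punch','hammer','oil_can','tin']:
    rs=[]
    for n in ('scene','top','wrist'):
        L=env.landmark_of(l,n)
        print(l,n,[(np.round(q['uv']).tolist(),round(q['confidence'],2)) for q in L[:2]])
        if L and L[0]['confidence']>.4: rs.append(ray(n,L[0]['uv'],o))
    if len(rs)>1: print(l,*tri(rs))
E
```

```text
pics
{'time_s': 0.0, 'q': array([ 1.2145,  0.4179, -0.0103,  1.6142,  0.0047,  1.1107, -0.053 ]), 'qd': array([-0.0013,  0.0012,  0.0004, -0.0005,  0.0016,  0.0009, -0.0001]), 'joint_efforts': array([  0.0024, -86.4438,   0.6799, -43.4904,   0.0191,   0.0071,
        -0.    ]), 'eef_pos': array([ 0.1934, -0.594 ,  0.2447]), 'eef_rot': array([-3.1404,  0.0001,  0.3148]), 'force': array([0.042 , 0.92  , 0.5599]), 'moment': array([-0.0524,  0.0106,  0.0124]), 'grasp_force': 0.0, 'gripper_width': 0.9982145758645171}
{'fx': 478.341, 'fy': 478.341, 'cx': 276.651, 'cy': 205.631, 'pose': [[-0.113, -0.809, 0.577, 1.216], [0.994, -0.093, 0.065, 0.055], [0.001, 0.581, 0.814, 1.043], [0.0, 0.0, 0.0, 1.0]]}
{'fx': 540.404, 'fy': 540.404, 'cx': 276.825, 'cy': 212.28, 'pose': [[-0.027, 0.994, -0.111, 0.387], [-1.0, -0.026, 0.005, 0.013], [0.002, 0.111, 0.994, 1.755], [0.0, 0.0, 0.0, 1.0]]}
{'fx': 325.192, 'fy': 325.192, 'cx': 280.527, 'cy': 214.472, 'tool_from_camera': [[0.0, 0.965, 0.263, 0.067], [1.0, -0.0, 0.001, -0.0], [0.001, 0.263, -0.965, -0.129], [0.0, 0.0, 0.0, 1.0]]}
pulley scene [([221.0
[... 1218 characters left out ...]
at64(5.642983790882664), np.float64(5.64298379088266)]
punch scene []
punch top [([216.0, 232.0], 0.42)]
punch wrist []
hammer scene [([127.0, 202.0], 0.91), ([363.0, 206.0], 0.21)]
hammer top [([411.0, 228.0], 0.88)]
hammer wrist []
hammer [ 0.5159 -0.4289  0.0082] [np.float64(2.0607597957334605), np.float64(2.0607597957334667)]
oil_can scene [([460.0, 257.0], 0.58)]
oil_can top [([140.0, 221.0], 0.58)]
oil_can wrist []
oil_can [ 0.5669  0.4518 -0.0219] [np.float64(2.3832719506849815), np.float64(2.3832719506849362)]
tin scene [([440.0, 220.0], 0.79)]
tin top [([154.0, 251.0], 0.78)]
tin wrist []
tin [ 0.4678  0.4055 -0.0073] [np.float64(0.06965786871096358), np.float64(0.0696578687107966)]
```

Run:
```python
import cv2,numpy as np
a=cv2.imread('pics/s0.png')[150:290,170:400]; b=cv2.imread('pics/t0.png')[150:290,190:420-0]
cv2.imwrite('pics/c0.png',np.vstack([cv2.resize(x,(460*1,280),interpolation=2) for x in (a,b)]))
```

```text
(no output)
```

View pics/c0.png

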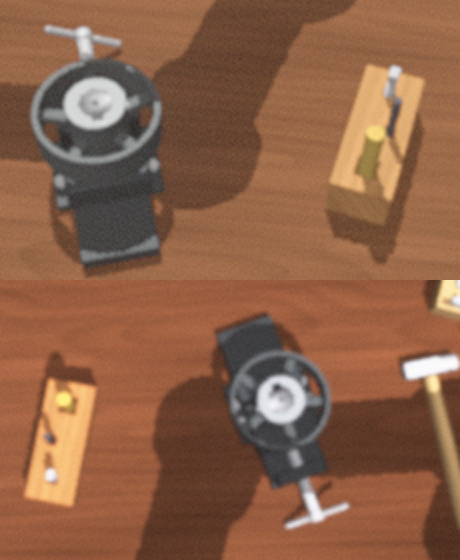

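The top crop shows the block at left (drift at about (222,210), key (214,248)) and the pulley centred near (330,210). The pulley's yaw isn't readable yet, so I'll get a wrist view over it on the way.

```bash
python3 -m crank '[[85,[34,-22,-5],0],[85,[34,-22,-5],0],[85,[34,-22,-5],0],[85,[34,-22,-5],0],[85,[34,-22,-5],0],[85,[34,-22,-5],0],[85,[34,-22,-5],0],[85,[34,-22,-5],0],[85,[34,-22,-5],0],[85,[34,-22,-5],0]]' && python3 -m crank '[[85,[34,-22,0],0],[85,[25,-22,0],0],[85,[0,0,0],0]]'
cat > look.py <<'E'
from h import *
import sys
np.set_printoptions(precision=4,suppress=True)
# usage look.py pic labels ; appends rays to rays.npz-like pickle
import pickle,os
D=pickle.load(open('rays.pkl','rb')) if os.path.exists('rays.pkl') else {}
o,_=snap('wrist',sys.argv[1]); print(o['time_s'],o['eef_pos'],o['eef_rot'])
for l in sys.argv[2:]:
    L=env.landmark_of(l,'wrist'); print(l,[(np.round(q['uv'],1).tolist(),round(q['confidence'],2)) for q in L[:2]])
    if L and L[0]['confidence']>.4: D.setdefault(l,[]).append(ray('wrist',L[0]['uv'],o))
    if len(D.get(l,[]))>1: print('   ',*tri(D[l]))
pickle.dump(D,open('rays.pkl','wb'))
E
python3 look.py w1.png pulley keyway_mouth
```

```text
time_s: 2.63
eef_pos: [0.4496, -0.2781, 0.2958]
eef_rot: [3.141, -0.0, 0.315]
force: [0.5, -0.2, -0.7]
gripper_width: 0.994
grasp_force: 0.0
time_s: 2.88
eef_pos: [0.4945, -0.2132, 0.2955]
eef_rot: [-3.14, -0.002, 0.323]
force: [0.0, 1.0, 0.0]
gripper_width: 0.996
grasp_force: 0.0
2.8833 [ 0.4945 -0.2132  0.2955] [-3.1403 -0.0019  0.3229]
pulley [([257.4, 106.3], 0.9)]
keyway_mouth [([249.2, 81.4], 0.78)]
```

View pics/w1.png

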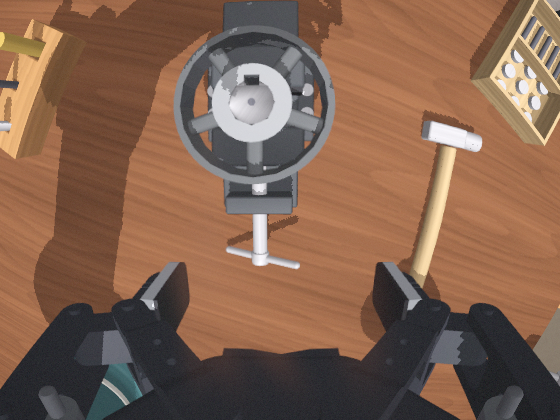

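The wrist picture shows the hub centre near (251,102) and the dark keyway slot near (252,79), straight "up" from it, so the pulley yaw is about the tool yaw (0.32). I'll take a second view from closer.

```bash
python3 -m crank '[[85,[38,-10,10],0],[85,[35,-10,10],0],[85,[0,0,0],0]]'; python3 look.py w2.png pulley keyway_mouth
python3 - <<'E'
import cv2;a=cv2.imread('pics/w2.png');cv2.imwrite('pics/w2c.png',cv2.resize(a[60:300,160:400],(600,600),interpolation=2))
E
```

```text
time_s: 3.28
eef_pos: [0.5572, -0.1746, 0.2733]
eef_rot: [-3.139, -0.0, 0.318]
force: [0.2, 0.9, 0.6]
gripper_width: 0.991
grasp_force: 0.0
3.2833 [ 0.5572 -0.1746  0.2733] [-3.1389 -0.0001  0.3181]
pulley [([272.6, 174.8], 0.96)]
    [ 0.5729 -0.1602  0.073 ] [np.float64(0.12704039826860664), np.float64(0.12704039826856706)]
keyway_mouth [([269.6, 160.3], 0.74)]
    [ 0.5911 -0.1517  0.1265] [np.float64(1.2357872168395174), np.float64(1.2357872168395863)]
```

View pics/w2c.png

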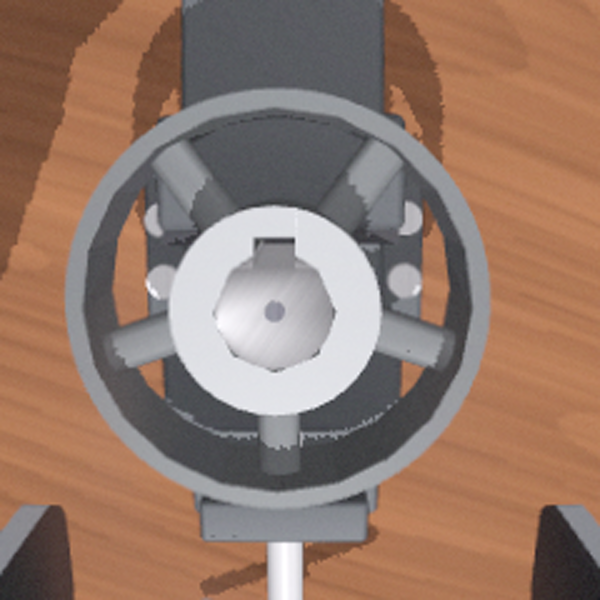

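The slot middle is at crop (275,252), which is image (270,160.8) and agrees with the network. The hub centre is directly below it at (270,184), so the pulley yaw ≈ 0.318. Next, the block.

```bash
python3 -m crank '[[85,[0,-38,0],0],[85,[0,-38,0],0],[85,[0,-38,0],0],[85,[0,-38,0],0],[85,[0,-38,0],0],[85,[0,-38,0],0],[85,[0,-38,0],0],[85,[0,-38,0],7],[85,[0,-38,0],7],[85,[0,-30,0],7]]' && python3 -m crank '[[85,[0,0,0],7],[85,[0,0,0],4],[85,[0,0,0],0]]'; python3 look.py w3.png key key_head drift drift_hole block punch
```

```text
time_s: 4.27
eef_pos: [0.4518, 0.1655, 0.2761]
eef_rot: [3.141, -0.002, -0.014]
force: [0.9, -0.7, 0.2]
gripper_width: 0.997
grasp_force: 0.0
time_s: 4.52
eef_pos: [0.4528, 0.1641, 0.2757]
eef_rot: [3.141, -0.001, -0.205]
force: [0.3, -0.3, -0.3]
gripper_width: 0.994
grasp_force: 0.0
4.5167 [0.4528 0.1641 0.2757] [ 3.1412 -0.001  -0.2049]
key []
key_head [([245.9, 194.9], 0.66)]
drift [([253.0, 80.0], 0.61)]
drift_hole [([255.9, 84.5], 0.72), ([248.1, 74.4], 0.61)]
block [([253.6, 132.3], 0.91), ([544.2, 31.0], 0.24)]
punch [([241.9, 129.7], 0.62)]
```

View pics/w3.png

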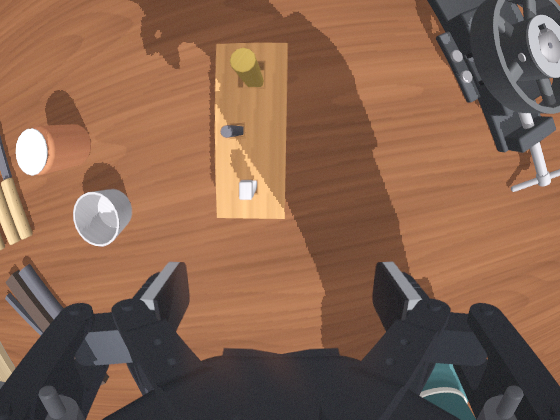

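The picture shows the block upright in the image (left edge at column 217), with the drift top at (243,60), the punch at (232,131) and the key head near (246,190). The block yaw is therefore about the tool yaw. I'll take a second, lower view nearer the key.

```bash
python3 -m crank '[[85,[10,-28,25],0],[85,[5,0,38],0],[85,[0,0,0],0]]'; python3 look.py w4.png key key_head drift_hole punch drift
python3 - <<'E'
import cv2,numpy as np
a=cv2.imread('pics/w3.png')[160:220,200:300];b=cv2.imread('pics/w4.png')[20:260,190:370]
a=cv2.resize(a,(400,240),interpolation=2)
b=cv2.resize(b,None,fx=2.2,fy=2.2,interpolation=2)
c=np.zeros((max(528,240),400+b.shape[1],3),np.uint8);c[:240,:400]=a;c[:b.shape[0],400:]=b
cv2.imwrite('pics/c4.png',c);print(c.shape)
E
```

```text
time_s: 5.12
eef_pos: [0.4714, 0.1892, 0.2071]
eef_rot: [3.139, 0.006, -0.198]
force: [-1.3, -1.5, -1.7]
gripper_width: 0.998
grasp_force: 0.0
5.1167 [0.4714 0.1892 0.2071] [ 3.1389  0.0062 -0.1983]
key [([276.5, 200.0], 0.59)]
key_head [([277.6, 230.2], 0.76)]
    [0.4666 0.1932 0.1166] [np.float64(0.8233442823983264), np.float64(0.8233442823983326)]
drift_hole [([279.2, 73.3], 0.64)]
    [0.5752 0.1675 0.0647] [np.float64(6.336431882751115), np.float64(6.336431882750915)]
punch [([260.2, 141.2], 0.61)]
    [ 0.5266  0.1998 -0.0107] [np.float64(0.5689323104242574), np.float64(0.5689323104242259)]
drift [([280.1, 83.0], 0.69)]
    [0.5746 0.1689 0.0591] [np.float64(0.6205599988766064), np.float64(0.6205599988766947)]
(528, 796, 3)
```

View pics/c4.png

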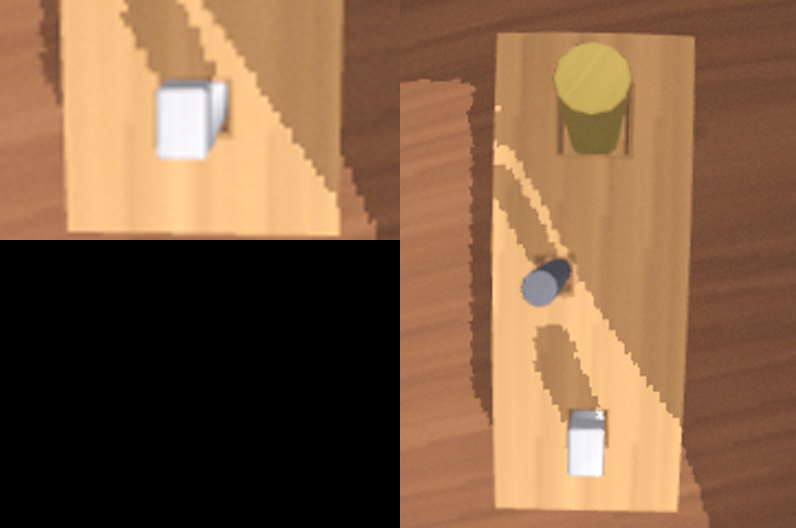

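The crops show the key-head top centred at w3 ≈ (245.6,190.7) and w4 ≈ (274.3,225.7). The network reads a few pixels lower in both. I'll triangulate my picture readings and the block corners.

Run:
```python
from h import *
np.set_printoptions(precision=4,suppress=True)
o1={'eef_pos':[.4945,-.2132,.2955],'eef_rot':[-3.1403,-.0019,.3229]}
o2={'eef_pos':[.5572,-.1746,.2733],'eef_rot':[-3.1389,-.0001,.3181]}
o3={'eef_pos':[.4528,.1641,.2757],'eef_rot':[3.1412,-.001,-.2049]}
o4={'eef_pos':[.4714,.1892,.2071],'eef_rot':[3.1389,.0062,-.1983]}
r=lambda o,u,v:ray('wrist',(u,v),o)
k3,k4=r(o3,245.6,190.7),r(o4,274.3,225.7)
print('head',*tri([k3,k4]), atz(k3,.111),atz(k4,.111))
f=lambda x,y:r(o4,(x-400)/2.2+190,y/2.2+20)
C=[atz(f(*p),.062) for p in [(497,33),(694,37),(495,507),(679,511)]]
print(np.array(C), 'mid',np.mean(C,0))
for a,b in((2,0),(3,1)): d=C[a-0]-C[b]; d=-d; print('len',np.hypot(*d[:2]),'yaw',np.arctan2(d[1],d[0]))
for a,b in((1,0),(3,2)): d=C[b]-C[a]; print('w',np.hypot(*d[:2]),'yaw',np.arctan2(-d[0],d[1]))
# drift top centre w4 crop (592,78); w3 (243,60)
t3,t4=r(o3,243,60),f(592,78); print('drift top',*tri([t3,t4]),atz(t4,.137))
print('drift hole w4', atz(f(594,154),.062))
m1,m2=r(o1,252,79.5),r(o2,270,160.8)
print('mouth',*tri([m1,m2]),atz(m1,.126),atz(m2,.126)); print('hub',*tri([r(o1,251.5,102.5),r(o2,270,184)]),atz(r(o2,270,184),.126))
```

```text
head [0.4689 0.1945 0.1103] [np.float64(0.18512351076999983), np.float64(0.18512351076998673)] [0.4691 0.1942 0.111 ] [0.469  0.1946 0.111 ]
[[0.6236 0.1985 0.062 ]
 [0.6071 0.1254 0.062 ]
 [0.4381 0.2401 0.062 ]
 [0.4213 0.1657 0.062 ]] mid [0.5225 0.1824 0.062 ]
len 0.19014450427726304 yaw -0.22076353683620978
len 0.1900957866060776 yaw -0.2138015529233489
w 0.07496075542359815 yaw -0.2217606298875078
w 0.07628415428484968 yaw -0.2210443066319979
drift top [0.5817 0.1694 0.1342] [np.float64(0.08192969771099566), np.float64(0.08192969771112087)] [0.5812 0.1695 0.137 ]
drift hole w4 [0.568 0.172 0.062]
mouth [ 0.5919 -0.1531  0.1326] [np.float64(0.07942862595618279), np.float64(0.07942862595619639)] [ 0.5927 -0.1522  0.126 ] [ 0.5911 -0.153   0.126 ]
hub [ 0.5722 -0.159   0.1277] [np.float64(0.18526341146798592), np.float64(0.18526341146797737)] [ 0.572  -0.1591  0.126 ]
```

All checks hold: block 190×75 mm, head at z 0.110, mouth 20.2 mm from the hub axis, yaw 0.31. Next I descend on the key.

```bash
python3 -m crank '[[85,[-3.4,-4.7,30],1.2],[85,[0,0,35],0],[60,[0,0,25],0],[50,[0,0,10],0],[40,[0,0,0],0],[40,[0,0,0],0]]'; python3 -c "
from h import *
o=env.observe();print(o['eef_pos'],o['eef_rot'])"
```

```text
time_s: 5.92
eef_pos: [0.4711, 0.1954, 0.1136]
eef_rot: [-3.141, -0.001, -0.22]
force: [0.8, -0.3, -0.1]
gripper_width: 0.476
grasp_force: 0.0
[0.4710929  0.19539485 0.11361418] [-3.14095759e+00 -8.39749054e-04 -2.20459859e-01]
```

```bash
python3 -m crank '[[40,[-2,0.8,9],0],[40,[0,0,7.5],0],[40,[0,0,0],0],[8,[0,0,0],0],[8,[0,0,0],0],[8,[0,0,0],0],[8,[0,0,0],0],[8,[0,0,0],0]]' 50; python3 -c "
from h import *
snap('wrist','w5.png');o=env.observe();print(o)"
```

```text
time_s: 6.58
eef_pos: [0.4686, 0.1949, 0.0962]
eef_rot: [-3.141, -0.001, -0.22]
force: [-1.5, 0.1, 6.5]
gripper_width: 0.131
grasp_force: 49.9
{'time_s': 6.6333, 'q': array([-0.0832172 ,  0.45267547, -0.44838973,  2.01018583,  0.28577742,
        0.7382644 , -2.49662499]), 'qd': array([-0.00125728,  0.00024489, -0.00120209,  0.00048706, -0.00080051,
       -0.00176578,  0.00106992]), 'joint_efforts': array([-1.54815330e-01, -7.08581471e+01, -7.21961483e+00, -3.01539230e+01,
        5.48604294e-03, -3.86893228e-01, -7.19720192e-04]), 'eef_pos': array([0.46863206, 0.19486701, 0.09620572]), 'eef_rot': array([-3.14127036e+00, -5.52313741e-04, -2.20435318e-01]), 'force': array([-1.23238619, -1.11246673,  7.08295344]), 'moment': array([-0.23945026,  0.19263846,  0.01835101]), 'grasp_force': 49.873228674405254, 'gripper_width': 0.12838304787515667}
```

```bash
python3 -m crank '[[8,[0,0,0],0],[8,[0,0,0],0]]'
```

```text
time_s: 6.8
eef_pos: [0.4686, 0.1949, 0.0962]
eef_rot: [-3.141, -0.001, -0.221]
force: [-0.5, -1.8, 5.4]
gripper_width: 0.128
grasp_force: 49.9
```

```bash
python3 -m crank '[[8,[0,0,-25],0],[8,[0,0,-38],0],[8,[0,0,-38],-6],[8,[0,0,-38],-6],[8,[0,0,-10],-6],[8,[0,20,0],-6],[8,[3,38,0],-6.4],[8,[3,38,0],0],[8,[3,38,0],0],[8,[3,38,0],0]]' 60 && python3 -m crank '[[8,[0,38,0],0],[8,[0,38,0],0],[8,[0,38,0],0],[8,[0,38,0],0],[8,[0,25,0],0],[8,[0,0,0],0],[8,[0,0,0],0]]'; python3 look.py w6.png keyway_mouth pulley key
```

```text
time_s: 7.63
eef_pos: [0.5226, 0.0331, 0.245]
eef_rot: [3.141, -0.0, 0.302]
force: [0.7, 1.0, -0.7]
gripper_width: 0.129
grasp_force: 58.7
time_s: 8.22
eef_pos: [0.5748, -0.1355, 0.2442]
eef_rot: [-3.141, 0.001, 0.299]
force: [-1.2, 0.3, -0.9]
gripper_width: 0.126
grasp_force: 58.7
8.2167 [ 0.5748 -0.1355  0.2442] [-3.141   0.0007  0.2989]
keyway_mouth [([34.6, 121.7], 0.61), ([313.1, 203.6], 0.55)]
    [ 0.609  -0.1611  0.3934] [np.float64(53.86970616002491), np.float64(13.232770252952374), np.float64(41.228064156429554)]
pulley [([302.8, 206.6], 0.78)]
    [ 0.5726 -0.1594  0.0656] [np.float64(0.7445323501458835), np.float64(1.0950957638569767), np.float64(0.9519726916609093)]
key [([280.8, 232.0], 0.82)]
    [0.9084 0.0515 1.5408] [np.float64(111.52823980710019), np.float64(111.52823980710032)]
```

View pics/w6.png

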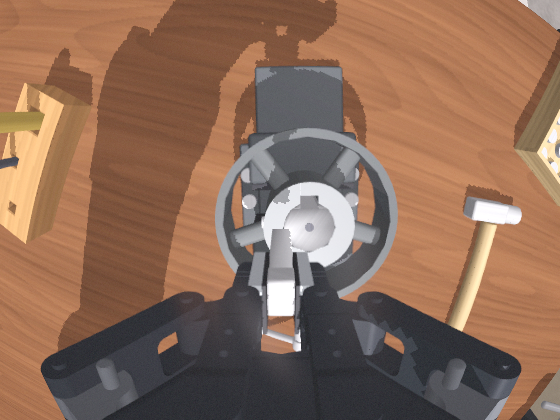

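The key is held straight, point at about (280,230), and the slot is at about (309,203). I'll move over the slot and look closely.

```bash
python3 -m crank '[[8,[15,21.6,5],-0.7],[8,[0,0,10],0],[8,[0,0,5],0],[8,[0,0,0],0]]'; python3 look.py w7.png keyway_mouth key
python3 - <<'E'
import cv2;a=cv2.imread('pics/w7.png');cv2.imwrite('pics/w7c.png',cv2.resize(a[120:320,220:340],(480,800)[0:2],interpolation=2)[:600])
E
```

```text
time_s: 8.75
eef_pos: [0.595, -0.1493, 0.2235]
eef_rot: [-3.14, 0.002, 0.315]
force: [0.4, -0.3, -1.2]
gripper_width: 0.129
grasp_force: 58.8
8.75 [ 0.595  -0.1493  0.2235] [-3.1401  0.0017  0.3147]
keyway_mouth [([283.5, 229.7], 0.84)]
    [ 0.6191 -0.145   0.3506] [np.float64(63.7181936010464), np.float64(9.398539593976281), np.float64(42.0113164006178), np.float64(40.50717703220607)]
key [([282.1, 230.3], 0.63)]
    [0.951  0.0327 1.5515] [np.float64(154.35843096520398), np.float64(68.76422916442446), np.float64(85.69088557339906)]
```

View pics/w7c.png

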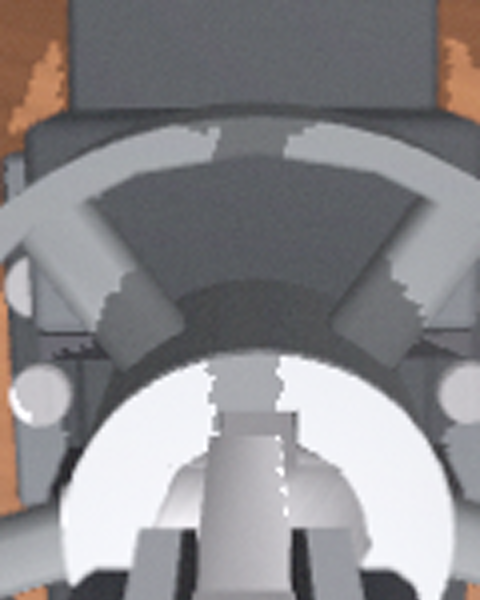

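The crop shows the slot spanning columns 222–298 (hub face at row 411) with the key centred at about 246, so it needs about 2.5 mm in tool +y. I'll compute x.

Run:
```python
from h import *
np.set_printoptions(precision=4,suppress=True)
o={'eef_pos':[.595,-.1493,.2235],'eef_rot':[-3.1401,.0017,.3147]}
Rm=R.from_euler('xyz',o['eef_rot']).as_matrix()
g=lambda x,y,z:Rm.T@(atz(ray('wrist',(x/4+220,y/4+120),o),z)-o['eef_pos'])*1000
print('hub face',g(260,411,.1265),'hub edge far',g(260,352,.1265),g(62,500,.1265),g(455,500,.1265))
for z in (.136,.140,.144): print('key point +x edge',z,g(248,435,z))
o6={'eef_pos':[.5748,-.1355,.2442],'eef_rot':[-3.141,.0007,.2989]}
print('mouth w6',atz(ray('wrist',(309,203),o6),.1265))
print('at now', Rm.T@(np.array([.5913,-.153,.1265])-o['eef_pos'])*1000)
```

```text
hub face [-0.635   3.0226 96.9968] hub edge far [10.4013  2.9806 96.9781] [-18.0736 -33.8452  97.0815] [-18.0628  39.6008  96.9718]
key point +x edge 0.136 [-2.1677  0.8142 87.5027]
key point +x edge 0.14 [-0.8867  0.7981 83.5005]
key point +x edge 0.144 [ 0.3943  0.782  79.4984]
mouth w6 [ 0.59   -0.1538  0.1265]
at now [-4.4986  2.5178 97.0041]
```

```bash
python3 -m crank '[[8,[-1.2,2.3,0],0],[8,[0,0,5],0],[8,[0,0,4],0],[8,[0,0,0],0]]' && python3 -m crank '[[8,[0,0,3],0],[8,[0,0,3],0],[8,[0,0,3],0],[8,[0,0,0],0]]'
```

```text
time_s: 9.23
eef_pos: [0.5948, -0.1528, 0.2148]
eef_rot: [-3.141, 0.001, 0.314]
force: [0.6, 0.9, -1.3]
gripper_width: 0.132
grasp_force: 58.8
time_s: 9.57
eef_pos: [0.5952, -0.1527, 0.2061]
eef_rot: [-3.141, 0.0, 0.314]
force: [1.1, 0.8, -0.5]
gripper_width: 0.132
grasp_force: 58.7
```

```bash
python3 -m crank '[[8,[0,0,2],0],[8,[0,0,2],0],[8,[0,0,0],0]]' && python3 -m crank '[[8,[0,0,3],0],[8,[0,0,3],0],[8,[0,0,0],0]]'
```

```text
time_s: 9.82
eef_pos: [0.5952, -0.1528, 0.2024]
eef_rot: [-3.141, 0.0, 0.314]
force: [1.8, 1.0, -1.8]
gripper_width: 0.126
grasp_force: 58.8
time_s: 10.07
eef_pos: [0.5951, -0.1528, 0.1961]
eef_rot: [-3.141, 0.0, 0.314]
force: [2.3, 0.3, -0.9]
gripper_width: 0.127
grasp_force: 58.7
```

```bash
python3 -m crank '[[8,[0.3,0,3],0],[8,[0,0,3],0],[8,[0,0,0],0]]' && python3 -m crank '[[8,[0,0,3],0],[8,[0,0,3],0],[8,[0,0,0],0]]'
```

```text
time_s: 10.32
eef_pos: [0.5953, -0.1528, 0.19]
eef_rot: [-3.141, 0.001, 0.314]
force: [0.3, -0.0, -1.1]
gripper_width: 0.126
grasp_force: 58.8
time_s: 10.57
eef_pos: [0.5953, -0.1528, 0.1841]
eef_rot: [-3.141, 0.001, 0.314]
force: [1.2, 0.1, -1.2]
gripper_width: 0.123
grasp_force: 58.8
```

```bash
python3 -m crank '[[8,[0,0,2],0],[8,[0,0,2],0],[8,[0,0,0],0]]'
```

```text
time_s: 10.82
eef_pos: [0.5954, -0.1528, 0.1804]
eef_rot: [-3.141, 0.0, 0.314]
force: [-0.6, 1.3, -1.5]
gripper_width: 0.129
grasp_force: 58.8
```

```bash
python3 -m crank '[[8,[0,0,2],0],[8,[0,0,2],0],[8,[0,0,0],0]]'; python3 -m crank '[[8,[0,0,2],0],[8,[0,0,2],0],[8,[0,0,0],0]]'
```

```text
time_s: 11.07
eef_pos: [0.5953, -0.1528, 0.1764]
eef_rot: [-3.141, 0.001, 0.314]
force: [-0.7, 0.7, -4.0]
gripper_width: 0.131
grasp_force: 58.5
time_s: 11.32
eef_pos: [0.5953, -0.1529, 0.1728]
eef_rot: [3.142, 0.001, 0.313]
force: [-4.0, -0.2, 2.8]
gripper_width: 0.131
grasp_force: 59.4
```

```bash
python3 -m crank '[[8,[-0.5,0,1],0],[8,[0,0,1],0],[8,[0,0,0],0]]'
```

```text
time_s: 11.57
eef_pos: [0.5951, -0.1529, 0.1712]
eef_rot: [3.141, -0.0, 0.314]
force: [-4.4, 1.6, 6.2]
gripper_width: 0.124
grasp_force: 60.0
```

The key has stopped at about 39 mm depth with a 6–7 N push. I'll release and look.

```bash
python3 -m crank '[[40,[0,0,0],0],[40,[0,0,0],0],[40,[0,0,0],0],[60,[0,0,-10],0],[60,[0,0,-30],0],[60,[0,0,-30],0],[60,[-10,0,-25],0],[60,[-10,0,0],0],[60,[0,0,0],0]]'; python3 look.py w8.png key_head keyway_mouth;  python3 - <<'E'
import cv2;a=cv2.imread('pics/w8.png');cv2.imwrite('pics/w8c.png',cv2.resize(a[120:300,190:370],(600,600),interpolation=2)[:600])
E
```

```text
time_s: 12.32
eef_pos: [0.5755, -0.16, 0.2678]
eef_rot: [3.139, -0.002, 0.312]
force: [-0.7, 0.4, -1.0]
gripper_width: 0.703
grasp_force: 0.0
12.3167 [ 0.5755 -0.16    0.2678] [ 3.1394 -0.0017  0.3125]
key_head [([279.1, 203.1], 0.63)]
    [0.8096 0.0106 1.3813] [np.float64(112.73572726319829), np.float64(111.4331318586607), np.float64(95.3240785225033)]
keyway_mouth [([278.6, 188.6], 0.61)]
    [ 0.6212 -0.144   0.3482] [np.float64(65.5198216955981), np.float64(11.28018769640312), np.float64(41.75062815912013), np.float64(37.61979114867703), np.float64(9.293799994618178)]
```

View pics/w8c.png

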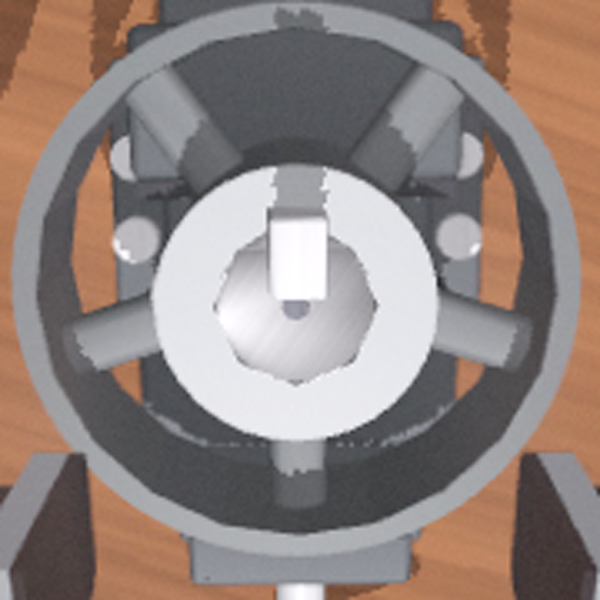

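The key stands upright in the slot, head top at crop rows 218–298, columns 270–326. I'll work out the strike point while moving to the drift.

```bash
python3 - <<'E'
from h import *
o={'eef_pos':[.5755,-.16,.2678],'eef_rot':[3.1394,-.0017,.3125]}
for z in (.18,.186): print(z,atz(ray('wrist',(279.4,197.4),o),z))
print('mouth/hub axis',atz(ray('wrist',(296/3.333+190,302/3.333+120),o),.1265))
E
python3 -m crank '[[85,[12,-34.6,0],0],[85,[12,-34.6,0],0],[85,[12,-34.6,0],0],[85,[12,-34.6,0],0],[85,[12,-34.6,0],0],[85,[12,-34.6,0],0],[85,[12,-34.6,0],0],[85,[12,-34.6,0],0],[85,[11,-34.6,0],0]]' && python3 -m crank '[[85,[0,0,20],7],[85,[0,0,20],7],[85,[0,0,20],7],[85,[0,0,20],7],[85,[0,0,10],2.5],[85,[0,0,0],0]]'
```

```text
0.18 [ 0.59457223 -0.15300193  0.18      ]
0.186 [ 0.59580294 -0.15261753  0.186     ]
mouth/hub axis [ 0.57240193 -0.159505    0.1265    ]
time_s: 13.22
eef_pos: [0.5815, 0.1723, 0.2649]
eef_rot: [-3.141, 0.001, 0.314]
force: [0.3, -0.4, -0.2]
gripper_width: 0.994
grasp_force: 0.0
time_s: 13.72
eef_pos: [0.5804, 0.1703, 0.1725]
eef_rot: [3.139, 0.005, -0.22]
force: [0.0, 0.5, -0.5]
gripper_width: 0.995
grasp_force: 0.0
```

```bash
python3 -m crank '[[85,[1,0.6,20],0],[85,[0,0,25],0],[60,[0,0,15],0],[50,[0,0,5],0],[40,[0,0,0],0],[18,[0,0,0],0],[18,[0,0,0],0],[18,[0,0,0],0],[18,[0,0,0],0],[18,[0,0,0],0]]' 90; python3 look.py w9.png drift
```

```text
time_s: 14.55
eef_pos: [0.5833, 0.1695, 0.1123]
eef_rot: [-3.141, -0.002, -0.219]
force: [-1.1, 0.4, 5.6]
gripper_width: 0.236
grasp_force: 87.6
14.55 [0.5833 0.1695 0.1123] [-3.1408 -0.0018 -0.2185]
drift [([284.8, 222.9], 0.55)]
    [0.5813 0.1688 0.0139] [np.float64(2.5439915690893744), np.float64(1.655446368369263), np.float64(1.4436125509850628)]
```

```bash
python3 -m crank '[[18,[0,0,-25],0],[18,[0,0,-38],0],[18,[0,0,-38],0],[18,[0,0,-38],0],[18,[0,0,-38],0],[18,[0,0,-18],0],[18,[9,20,0],0],[18,[9,35,0],0],[18,[9,35,0],0],[18,[9,35,0],0]]' && python3 -m crank '[[18,[9,35,0],0],[18,[9,35,0],0],[18,[9,35,0],0],[18,[9,35,0],0],[18,[7,30,0],0],[18,[0,0,0],0],[18,[0,0,0],0]]'; python3 look.py w10.png key_head drift;  python3 - <<'E'
import cv2;a=cv2.imread('pics/w10.png');cv2.imwrite('pics/w10c.png',cv2.resize(a[120:320,180:380],(600,600),interpolation=2)[:600])
E
```

```text
time_s: 15.48
eef_pos: [0.5903, 0.0382, 0.3066]
eef_rot: [-3.141, -0.001, -0.218]
force: [1.7, 0.2, -4.6]
gripper_width: 0.232
grasp_force: 88.8
time_s: 16.07
eef_pos: [0.5953, -0.1377, 0.3062]
eef_rot: [3.141, -0.0, -0.222]
force: [0.0, 1.5, -4.5]
gripper_width: 0.233
grasp_force: 88.8
16.0667 [ 0.5953 -0.1377  0.3062] [ 3.1413 -0.0001 -0.2217]
key_head [([300.3, 213.6], 0.76), ([302.4, 198.3], 0.74)]
    [ 0.8598 -0.0335  1.4693] [np.float64(147.66507621282344), np.float64(135.3724356744177), np.float64(36.68039291790747), np.float64(143.92688039490253)]
drift [([282.6, 221.1], 0.92)]
    [0.571  0.0944 0.0238] [np.float64(76.5420707661895), np.float64(74.19685487925109), np.float64(73.66076015731844), np.float64(224.11114011161422)]
```

View pics/w10c.png

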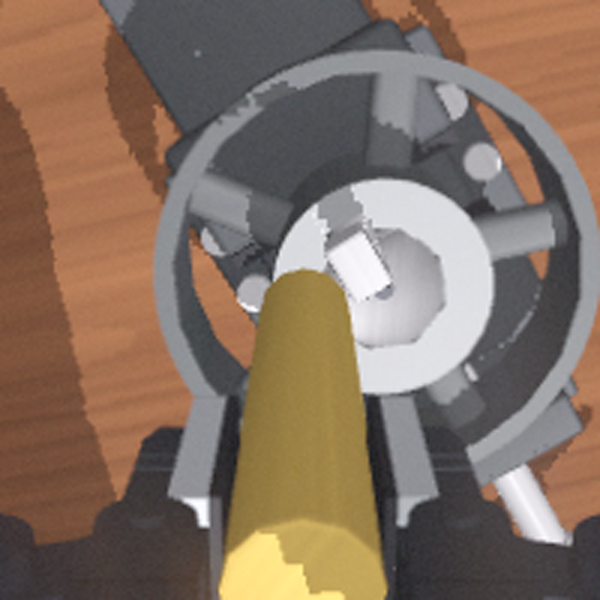

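The drift is held straight, and the key head is at crop (357,264), up and to the right of its end, as computed. I'll move over it and approach.

```bash
python3 -m crank '[[18,[3.3,16,4],0],[18,[0,0,5],0],[18,[0,0,4],0],[18,[0,0,0],0]]'; python3 -m crank '[[18,[0,0,0],0]]'
```

```text
time_s: 16.55
eef_pos: [0.5952, -0.1509, 0.2919]
eef_rot: [-3.141, 0.001, -0.217]
force: [-0.6, -0.5, -4.3]
gripper_width: 0.238
grasp_force: 89.1
time_s: 16.63
eef_pos: [0.5955, -0.151, 0.2927]
eef_rot: [-3.141, 0.0, -0.217]
force: [0.1, -0.4, -3.4]
gripper_width: 0.234
grasp_force: 89.1
```

```bash
python3 -m crank '[[18,[0,3,2],0],[18,[0,0,2],0],[18,[0,0,0],0]]'; python3 -m crank '[[18,[0,0,1],0],[18,[0,0,1],0],[18,[0,0,0],0]]';  python3 -m crank '[[18,[0,0,1],0],[18,[0,0,1],0],[18,[0,0,0],0]]'
```

```text
time_s: 16.88
eef_pos: [0.5947, -0.155, 0.2885]
eef_rot: [3.142, 0.0, -0.219]
force: [0.0, 0.4, -4.7]
gripper_width: 0.234
grasp_force: 89.1
time_s: 17.13
eef_pos: [0.5948, -0.155, 0.2866]
eef_rot: [-3.141, 0.0, -0.219]
force: [0.5, -0.7, -3.6]
gripper_width: 0.237
grasp_force: 89.1
time_s: 17.38
eef_pos: [0.595, -0.1551, 0.2852]
eef_rot: [3.142, -0.001, -0.219]
force: [-1.6, -0.7, 2.7]
gripper_width: 0.234
grasp_force: 89.4
```

```bash
python3 -m crank '[[18,[0,0,1],0],[18,[0,0,1],0],[18,[0,0,0],0]]'; python3 -m crank '[[18,[0,0,1],0],[18,[0,0,1],0],[18,[0,0,0],0]]'
```

```text
time_s: 17.63
eef_pos: [0.595, -0.1552, 0.2833]
eef_rot: [3.141, -0.001, -0.219]
force: [-0.1, 0.4, 3.5]
gripper_width: 0.235
grasp_force: 89.5
time_s: 17.88
eef_pos: [0.595, -0.1551, 0.2812]
eef_rot: [3.142, -0.001, -0.219]
force: [-1.0, 0.2, 4.0]
gripper_width: 0.235
grasp_force: 89.5
```

Creeping at about 8 N, as expected. I'll continue in small steps.

```bash
python3 -m crank '[[18,[0,0,1],0],[18,[0,0,1],0],[18,[0,0,0],0]]'; python3 -m crank '[[18,[0,0,1],0],[18,[0,0,1],0],[18,[0,0,0],0]]'
```

```text
time_s: 18.13
eef_pos: [0.595, -0.1551, 0.2792]
eef_rot: [3.142, -0.001, -0.219]
force: [-1.1, -0.5, 4.0]
gripper_width: 0.236
grasp_force: 89.5
time_s: 18.38
eef_pos: [0.595, -0.1551, 0.2771]
eef_rot: [3.142, -0.001, -0.219]
force: [-1.0, -0.1, 3.7]
gripper_width: 0.234
grasp_force: 89.5
```

```bash
python3 -m crank '[[18,[0,0,1],0],[18,[0,0,1],0],[18,[0,0,0],0]]'
```

```text
time_s: 18.63
eef_pos: [0.5951, -0.1551, 0.2753]
eef_rot: [3.141, -0.001, -0.219]
force: [-1.4, -0.5, 6.6]
gripper_width: 0.231
grasp_force: 89.9
```

```bash
python3 -m crank '[[18,[0,0,1],0],[18,[0,0,0],0]]'
```

```text
time_s: 18.8
eef_pos: [0.5953, -0.1552, 0.2749]
eef_rot: [3.141, -0.002, -0.219]
force: [-2.4, 0.2, 11.8]
gripper_width: 0.235
grasp_force: 90.6
```

```bash
python3 -m crank '[[18,[0,0,1],0],[18,[0,0,0],0]]'
```

```text
time_s: 18.97
eef_pos: [0.5955, -0.1552, 0.2744]
eef_rot: [3.141, -0.003, -0.219]
force: [-3.3, -0.1, 16.6]
gripper_width: 0.235
grasp_force: 91.3
```

Solid now: about 21 N net push. A little more, to about 24 N.

```bash
python3 -m crank '[[18,[0,0,0.6],0],[18,[0,0,0],0]]'
```

```text
time_s: 19.13
eef_pos: [0.5956, -0.1553, 0.2743]
eef_rot: [3.141, -0.003, -0.219]
force: [-5.1, -0.3, 21.2]
gripper_width: 0.234
grasp_force: 91.5
```

```bash
python3 -m crank '[[18,[0,0,-4],0],[18,[0,0,-4],0],[18,[0,0,0],0]]'; python3 -m crank '[[18,[0,0,2],0],[18,[0,0,2],0],[18,[0,0,2],0],[18,[0,0,1.7],0]]'; python3 -m crank '[[18,[0,0,0],0]]'
```

```text
time_s: 19.38
eef_pos: [0.5949, -0.155, 0.2805]
eef_rot: [-3.142, -0.0, -0.219]
force: [-0.5, -0.6, -3.4]
gripper_width: 0.233
grasp_force: 89.7
time_s: 19.72
eef_pos: [0.5956, -0.1552, 0.274]
eef_rot: [3.141, -0.003, -0.219]
force: [-5.1, 0.3, 28.6]
gripper_width: 0.236
grasp_force: 91.9
time_s: 19.8
eef_pos: [0.5954, -0.1552, 0.2741]
eef_rot: [3.141, -0.002, -0.219]
force: [-4.9, 0.2, 19.1]
gripper_width: 0.232
grasp_force: 91.9
```

The key is solid: TCP stayed at 0.274 and settles at about 23.5 N net. Now I return the drift.

```bash
python3 -m crank '[[18,[0,0,-15],0],[18,[0,0,-15],0],[18,[-8,-20,0],0],[18,[-9,-36,0],0],[18,[-9,-36,0],0],[18,[-9,-36,0],0],[18,[-9,-36,0],0],[18,[-9,-36,0],0],[18,[-9,-36,0],0],[18,[-9,-36,0],0]]' && python3 -m crank '[[18,[-9,-36,0],0],[18,[-2,-6,0],0],[18,[0,0,35],0],[18,[0,0,35],0],[18,[0,0,20],0],[18,[0,0,10],0],[18,[0,0,0],0],[18,[0,0,0],0]]'; python3 look.py w11.png drift drift_hole block;  python3 - <<'E'
import cv2;a=cv2.imread('pics/w11.png');cv2.imwrite('pics/w11c.png',cv2.resize(a[80:300,170:390],(600,600),interpolation=2)[:600])
E
```

```text
time_s: 20.63
eef_pos: [0.584, 0.1276, 0.3021]
eef_rot: [3.141, 0.0, -0.219]
force: [1.6, -0.1, -3.7]
gripper_width: 0.237
grasp_force: 89.1
time_s: 21.3
eef_pos: [0.5832, 0.1694, 0.2031]
eef_rot: [-3.141, -0.0, -0.219]
force: [0.3, 0.5, -3.2]
gripper_width: 0.236
grasp_force: 89.3
21.3 [0.5832 0.1694 0.2031] [-3.1413 -0.0001 -0.2188]
drift [([285.2, 225.2], 0.81)]
    [0.5699 0.1092 0.0409] [np.float64(60.8086820778612), np.float64(59.81774546544597), np.float64(59.95483557448316), np.float64(239.0758377789057), np.float64(61.98627546997414)]
drift_hole [([282.3, 208.7], 0.88)]
    [0.5778 0.1682 0.0482] [np.float64(6.5641206752650305), np.float64(6.237552347987312), np.float64(1.3334722274044666)]
block [([282.9, 220.8], 0.22)]
```

View pics/w11c.png

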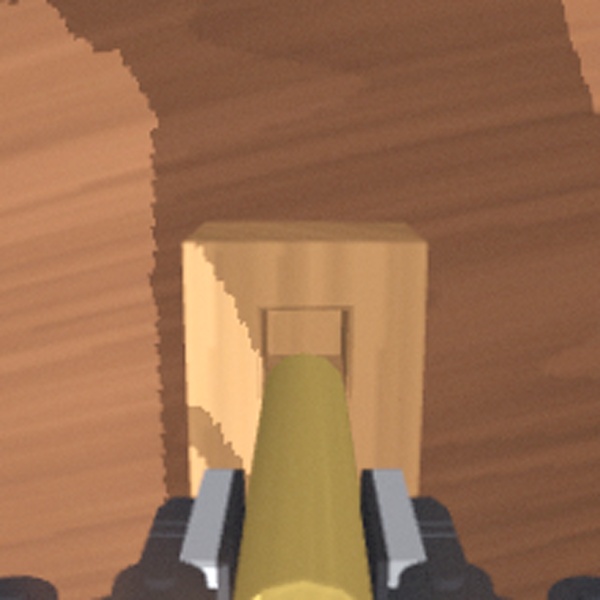

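The hole spans columns 265–348 (centre 306) and the drift end is centred on column 306. The pose equals the grasp pose, so I'll lower it.

```bash
python3 -m crank '[[18,[0,0,20],0],[18,[0,0,15],0],[18,[0,0,6],0],[18,[0,0,5],0],[18,[0,0,0],0]]'; python3 -m crank '[[18,[0,0,3],0],[18,[0,0,3],0],[18,[0,0,0],0]]'
```

```text
time_s: 21.92
eef_pos: [0.5829, 0.1693, 0.1564]
eef_rot: [3.142, 0.0, -0.219]
force: [-0.3, 0.7, -3.9]
gripper_width: 0.233
grasp_force: 89.4
time_s: 22.17
eef_pos: [0.5829, 0.1693, 0.1505]
eef_rot: [-3.141, -0.0, -0.219]
force: [0.4, 1.0, -4.1]
gripper_width: 0.236
grasp_force: 89.4
```

```bash
python3 -m crank '[[18,[0,0,8],0],[18,[0,0,8],0],[18,[0,0,8],0],[18,[0,0,5],0],[18,[0,0,3],0],[18,[0,0,2],0],[18,[0,0,0],0],[18,[0,0,0],0]]'
```

```text
time_s: 22.83
eef_pos: [0.583, 0.1693, 0.1166]
eef_rot: [-3.141, -0.0, -0.219]
force: [0.8, -0.8, -3.5]
gripper_width: 0.238
grasp_force: 89.4
```

```bash
python3 -m crank '[[18,[0,0,3],0],[18,[0,0,0],0],[30,[0,0,0],0],[45,[0,0,0],0],[60,[0,0,0],0],[60,[0,0,0],0],[60,[0,0,0],0],[60,[0,0,-15],0],[60,[0,0,-30],0],[60,[0,0,-35],0]]' && python3 -m crank '[[60,[-35,0,-30],0],[60,[-35,0,-30],0],[60,[0,0,0],0],[60,[0,0,0],0]]'; python3 look.py w12.png drift drift_hole punch;  python3 - <<'E'
from h import *
snap('scene','s12.png');snap('top','t12.png')
a=cv2.imread('pics/w12.png'); b=cv2.imread('pics/s12.png')[150:290,170:400]; c=cv2.imread('pics/t12.png')[150:290,190:420]
d=np.zeros((560,790,3),np.uint8); d[:280,:460]=cv2.resize(b,(460,280)); d[280:,:460]=cv2.resize(c,(460,280)); d[:440,460:]=cv2.resize(a[20:240,190:355],(330,440))
cv2.imwrite('pics/c12.png',d)
E
```

```text
time_s: 23.67
eef_pos: [0.5819, 0.1691, 0.193]
eef_rot: [3.14, 0.003, -0.218]
force: [0.6, 0.2, 1.1]
gripper_width: 0.699
grasp_force: 0.0
time_s: 24.0
eef_pos: [0.5208, 0.1837, 0.2497]
eef_rot: [-3.14, -0.003, -0.217]
force: [1.4, 0.0, -0.6]
gripper_width: 0.706
grasp_force: 0.0
24.0 [0.5208 0.1837 0.2497] [-3.1405 -0.0033 -0.2174]
drift [([283.0, 133.1], 0.75), ([281.2, 185.0], 0.61)]
    [0.5714 0.1192 0.0367] [np.float64(50.983808915065566), np.float64(49.62561389064377), np.float64(49.78586235017374), np.float64(249.100884977663), np.float64(52.81916576370906), np.float64(50.35930366831621)]
drift_hole [([280.5, 134.9], 0.67), ([271.9, 183.2], 0.26)]
    [0.5784 0.1691 0.0472] [np.float64(7.1632167861399365), np.float64(5.9106169509469515), np.float64(0.7659410984808971), np.float64(2.964704162969857)]
punch [([268.7, 186.2], 0.82)]
    [0.5266 0.1972 0.0172] [np.float64(1.1001240429271644), np.float64(1.2760716853682799), np.float64(0.47305123365793833)]
```

View pics/c12.png

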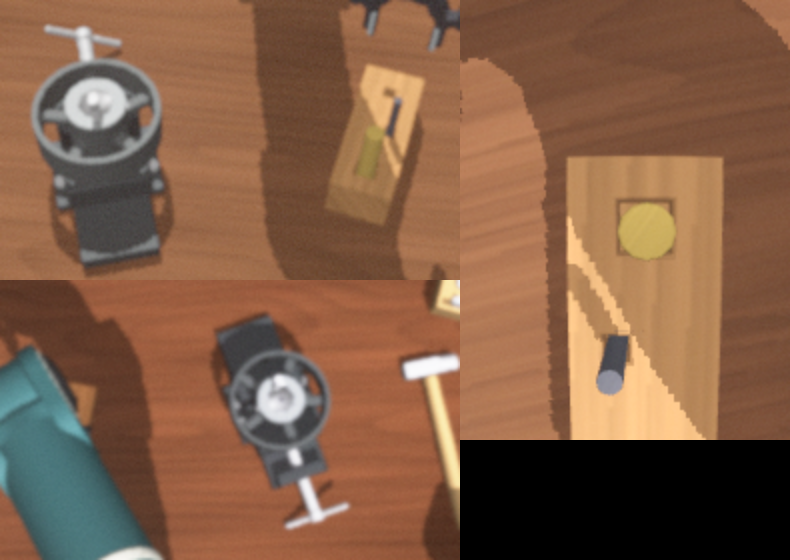

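The views show the drift upright in its hole, the punch in place, the key standing in the hub and the robot clear of everything. I'll hand it in.

```bash
python3 -c "
from plant import env
print(env.sign_off())"
```

```text
the job is handed in; nothing more can be done
None
```

The job is handed in: I drove the key until it went solid at about 50 mm deep and stood the drift back in its hole, but the sign-off returned no verdict, I couldn't read the key's tightness directly, and one tap briefly read about 33 N, above the 20–25 N aim but under the 35 N limit.

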